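# Fetch the buckle tray from the gated stock case

### The arm

A 6-joint arm with a two-finger parallel gripper is mounted at the origin on the work surface. World frame = base frame: x ahead of the robot, y to its left, z up, the work surface at z = 0. Lengths are in mm, angles in degrees, forces in N, time in s.
With the tool pointing down it reaches from about 300 to 850 mm from the base axis. Payload 4.2 kg.
Tool frame: the origin (TCP) lies at the very end of the fingers, on their centre line; the grasp point (between the pads) lies 19 mm behind it; z points along the fingers, y is the direction in which the jaws open and shut (so a half turn about z gives the same grasp; the last joint's range is limited). The gripper opens to 91 mm and grips with 3 to 60 N. Pads are 32 mm wide; open, the fingers measure 118 mm over their backs; the gripper's body (76 mm by 178 mm) begins 60 mm behind the grasp point.
Start: joints at [-1.146, 18.312, 89.639, -0, 72.044, -1.146], TCP at [575.019, 0, 176.876] pointing down, gripper open.
Joint ranges: [-177.97, 177.97], [-48.28, 115.42], [12.27, 149.76], [-77.06, 257.06], [2.81, 150.46], [-146.56, 146.56]. Speed limits (degrees/s): [147.25, 147.25, 180, 180, 180, 180].

### API

Orientations are given as [roll, pitch, yaw] about the fixed x, y, z axes, in that order (R = Rz(yaw) Ry(pitch) Rx(roll)).
In Python, from workcell import * gives the robot as it stands. The module is installed in compiled form; this text tells all that it offers.
- The arm moves only by the tool servo_tool, never from a script. Its argument "plan" is a list that holds one entry, the list of rows, each a list of 7 numbers: the shift along the tool's x, y, z in mm, then the turn, a rotation vector about the tool's x, y, z in rad, then the opening, from 0 (shut) to 1 (fully open). A call has 1 to 20 rows; each row is the pose to reach, as a shift and turn from the pose commanded when the call began, along the tool's axes at that moment; what a row does not reach only later rows make up. A row lasts 1/10 s, in which the tool goes at most 50 mm and 8.59 degrees, less where a joint would pass 70% of its speed; a pose out of reach is approached as far as the arm can. A call with a gripper value outside its range is refused whole. The fingers move at their own pace and stop on an object; "squeeze" is the grip in N (left out, the last holds). Time passes only in rows, so rows that repeat a pose let the fingers close. It gives the time, the measured TCP pose, the force and the opening at its end, in the units of the state.
- state(): the state, without advancing time (a new reading comes with each control period).
- grab_frame(name): name is "scene" or "side" or "wrist"; returns a dict with "color" (384x512x3 uint8, red, green, blue), "range_z" (384x512 float32, mm along the optical axis (not along the pixel's ray), 0 where there is no reading), "fx", "fy", "cx", "cy" (pixels), "rvec" (rotation vector, rad) and "tvec" (3), from world to camera coordinates, as OpenCV has them; the wrist camera has in their place "tool_from_camera" (4x4, takes a point from camera to tool coordinates, whose origin is the TCP and whose axes are the flange's). Camera axes: x right, y down, z forward; pixel columns grow to the right and rows downward; lengths in mm; the calibration is good to about 2 mm. The wrist camera is an equidistant fisheye: a pixel r from the principal point sees the ray r / f radians off the axis. A picture is of the moment at which its call begins: read the wrist's pose just before it.
- job_done(): hands the job in, once; it reports no verdict.
The state is a dict: "time_s": time; "qpos": joint angles; "qvel": joint speeds; "effort": joint torques, N m; "ee_pos": TCP position; "ee_rot": TCP orientation; "force": force on the tool from outside, world axes, zero at the start; "torque": the same for the moment, N m; "gripper_width": finger opening in mm.
Only numpy, scipy, OpenCV 4.12 (cv2) and the standard library are available. Lean on these libraries where they do the work, as an engineer would, in place of code of your own. Each camera call takes 0.05 s, during which the arm holds its last target.

### The job

Unlatch the little green gate of the stock case by lifting its steel bar over the catch while the gate is still shut, swing the gate wide open (square to the gateway or further) and let the bar drop back down. Then draw the buckle tray with the upright handle straight out, keeping it level, and leave it flat on the counter straight in front of the case, wholly out through the gateway, with the gate still wide open and the bar down. Do not disturb the other things on the counter.

Things in the scene. Friction and masses are not known exactly. Their poses are not given: they have to be found in the camera images.
- case: Low wooden stock case without a floor, fixed to the counter. Origin: on the counter in the middle of the gateway; +x points into the case, +y to the hinge post, z up. The gateway lies in the plane x = 0 between two dark posts (16 x 16 mm, 106 mm tall) at y = +75 mm (hinge) and -75 mm (latch). Back wall at x = 155 to 167 mm, 40 mm tall.
- channel (a point): Middle of the channel's mouth on the counter (case x = 12 mm, y = 0). Channel: side walls from case x = 12 to 155 mm, 28 mm tall, inner faces at y = +-47 mm, with brass lips reaching in to y = +-41 mm over the tray's edges, 14.5 mm above the counter; open above between the lips.
- catch (a point): Top middle of the catch's dark steel lip on the front of the latch post (case x = -25, y = -75 mm, 98 mm above the counter). The lip is 4 mm thick (x), 14 mm wide (y), its top 20 mm above the bar's underside; the bar lies between it and the post.
- gate_hinge (a point): Point on the vertical hinge axis of the gate, fixed to the case at x = 0, y = +64.5 mm of the case, 50 mm above the counter.
- gate (a joint): Green slatted gate, 122 mm wide, 12 mm thick, 11 to 97 mm above the counter, hinged about the vertical through gate_hinge. 0 = shut (in the case's plane x = 0, hinge to -y); grows as the free end swings out to case -x (clockwise from above), 1.57 = square, stop at 2.0. Friction about 0.05 N m: it stays where left. With the bar down the catch holds it shut (play 0.03 rad).
- bar (a joint): Steel gravity latch bar on the gate's front, 145 x 8 x 12 mm, pivoted about the gate's normal 20 mm from the hinge axis along the gate, 15 mm in front of the gate's middle plane, 84 mm above the counter. 0 = level, down on its stop (gravity returns it there); grows as the free end is lifted, stop at 0.6; clears the catch above about 0.19. Lead the knob on an arc about the pivot.
- bar_knob (a point): Centre of the red ball knob (28 mm across) on a thin stem on the bar: 80 mm from the pivot along the bar and 45 mm above the bar's centre line, so 129 mm above the counter when the bar is down. It can be gripped from above; the gate's top and the posts are 23 mm and more below the ball's centre.
- tray: Loose pale wooden tray with brass and steel buckles, 120 mm (x) x 90 mm (y) x 12 mm, about 0.35 kg, standing on the counter in the channel. Origin: centre of its underside, z up; its axes agree with those of the case at the start. It has 2 mm play on each side in the channel and 2.5 mm under the lips, so it must be drawn straight and level along the case's -x.
- tray_handle (a point): Grip point of the tray: an upright dark wooden board in the middle of the tray, 14 mm thick (tray's x), 60 mm wide (tray's y), from 12 to 78 mm above the counter; this point lies on its middle, 62 mm above the counter.
- tray_back (a point): Middle of the tray's rear edge (tray x = +60 mm), 6 mm above its underside.
- mallet: Bystander: hammer with wooden handle, about 200 mm, lying to the right of the case.
- dye_bottle: Bystander: amber bottle, 48 mm across, 110 mm tall, left of the case. Origin at its foot.
- rivet_jar: Bystander: glass jar with brass lid, 60 mm across, 75 mm tall, left of the case. Origin at its foot.
- mug: Bystander: blue mug, 80 mm across, 90 mm tall, on the left. Origin at its foot.
- awl: Bystander: awl with wooden handle, 160 mm, lying on the right.
- snap_bin: Bystander: grey two-part bin, 120 x 90 x 45 mm, on the right. Origin at its foot.
- spool: Bystander: wooden spool, 60 mm across, 60 mm tall, on the left. Origin at its foot.
Mind the look-alikes: they are no part of the job. What is shaped like the tray but turquoise is not meant.

How it is judged (in metres and radians):
On the way, in this order (a step that is already met when the one before it is completed fails the run):
1. the bar is lifted clear of the catch while the gate is still shut (value of joint bar above 0.18 rad and value of joint gate below 0.15 rad), for 0.05 s.
2. the gate stands wide open and the bar has dropped back down, untouched (value of joint gate above 1.4 rad and value of joint bar below 0.06 rad and contact force between each of the arm, the fingers and gate below 0.5 N and x of tray_back in the frame of case above 0.09 m), for 0.2 s.
3. the tray is drawn out through the gateway (x of tray_back in the frame of case below -0.008 m), for 0.1 s.
At the end, for the whole second after the job is handed in: The tray lies flat (within 0.05 rad) and at rest on the counter in front of the case: its rear edge at least 8 mm and at most 120 mm in front of the plane of the gateway and within 50 mm of its middle line. The gate is open at least 1.4 rad and the bar is down (below 0.06 rad) (x of tray_back in the frame of case between -0.12 and -0.008 m and y of tray_back in the frame of case between -0.05 and 0.05 m and height (world z) of tray below 0.005 m and angle between tray's own z axis and vertical below 0.05 rad and linear speed of tray below 0.02 m/s and value of joint gate above 1.4 rad and value of joint bar below 0.06 rad); the robot touches nothing.
It fails at once if the tray is tipped by more than 0.15 rad (angle between tray's own z axis and vertical above 0.15 rad).
It fails at once if another thing on the counter is shifted by more than 30 mm (distance of any of mallet, dye_bottle, rivet_jar, mug, awl, snap_bin, spool from where it was at the start of the episode above 0.03 m).
It also fails if it takes over 59 s, if anything falls off the work surface, if the arm or the gripper's body presses on something with over 40 N, if the wrist force passes 120 N, or if a joint passes its speed limit or range.

## Working session

There is one attempt and no reset: what is moved stays moved. The work goes in short steps, Python scripts to look and compute and a tool call to move; the robot and the scene stay as the last step left them, time stands still between calls to the robot, and variables do not carry over. Pictures are saved under pics/ and viewed, and the job is handed in when it is done.

Besides the shell and the picture viewer there is one more tool, called as name(argument=value, ...), one argument or row to a line, values as JSON. servo_tool: Moves the arm, as the interface text tells. Its arguments: {"type":"object","properties":{"plan":{"type":"array"},"squeeze":{"type":"number"}},"required":["plan"]}

```bash
mkdir -p pics
cat > h.py <<'E'
import numpy as np, cv2
from scipy.spatial.transform import Rotation as R
from workcell import *
def snap(name, fn=None):
    f=grab_frame(name)
    if fn: cv2.imwrite('pics/'+fn, cv2.cvtColor(f['color'],cv2.COLOR_RGB2BGR))
    np.savez('/tmp/%s.npz'%name, **f)
    return f
def load(name):
    return dict(np.load('/tmp/%s.npz'%name))
def world(f,u,v,z=None):
    Rm=cv2.Rodrigues(np.array(f['rvec'],float))[0]; t=np.array(f['tvec'],float).ravel()
    d=np.stack([(np.asarray(u,float)-f['cx'])/f['fx'],(np.asarray(v,float)-f['cy'])/f['fy'],np.ones(np.shape(u))],-1)
    return d@Rm, -Rm.T@t
def plane(f,u,v,h):
    d,c=world(f,u,v); return c+d*((h-c[2])/d[...,2])[...,None]
def deproj(f,u,v):
    d,c=world(f,u,v); return c+d*f['range_z'][np.asarray(v,int),np.asarray(u,int)][...,None]
def cloud(f):
    v,u=np.mgrid[0:384,0:512]; return deproj(f,u,v)
E
python3 - <<'E'
from h import *
print(state())
for n in ['scene','side','wrist']:
    f=snap(n,n+'1.png')
    print(n,{k:v for k,v in f.items() if k not in('color','range_z')}, state()['time_s'])
E
```

```text
{'time_s': 0.0, 'qpos': array([-1.14427055e+00,  1.83513681e+01,  8.97053450e+01, -4.25846613e-03,
        7.20403772e+01, -1.14521186e+00]), 'qvel': array([-0.04811109, -0.08665791,  0.08863271,  0.05396503,  0.01777573,
        0.00690454]), 'effort': array([-5.01459035e-04, -4.12465632e+01, -2.31973493e+01,  7.28826877e-02,
        4.58198413e-02, -1.41870069e-04]), 'ee_pos': array([5.74459208e+02, 1.71701632e-03, 1.76030227e+02]), 'ee_rot': array([-1.79902848e+02,  2.10744381e-03,  9.00022596e+01]), 'force': array([ 0.63354707, -0.24702627, -0.05442611]), 'torque': array([ 0.06574387, -0.00176444, -0.00363373]), 'gripper_width': 90.94302055926032}
scene {'fx': 411.6393759520072, 'fy': 411.6393759520072, 'cx': 262.92991076943, 'cy': 194.06886516762222, 'rvec': array([ 1.96412438,  1.16321849, -0.61442134]), 'tvec': array([-175.8439976 , -209.52444459, 1803.28968947])} 0.05
side {'fx': 464.00662702202425, 'fy': 464.00662702202425, 'cx': 247.5715161199977, 'cy': 189.70199508451805, 'rvec': array([ 0.10156541, -2.82856373,  1.2975277 ]), 'tvec': array([ 523.43470558,  145.00466967, 1422.14346902])} 0.1
wrist {'fx': 297.3186396354542, 'fy': 297.3186396354542, 'cx': 255.0309356493768, 'cy': 189.78273075593472, 'tool_from_camera': array([[-1.96319474e-04, -9.64898166e-01, -2.62624238e-01,
         7.43290082e+01],
       [ 9.99999421e-01, -4.67214946e-04,  9.69047969e-04,
         3.26423538e-01],
       [-1.05773458e-03, -2.62623895e-01,  9.64897700e-01,
        -2.07821353e+02],
       [ 0.00000000e+00,  0.00000000e+00,  0.00000000e+00,
         1.00000000e+00]])} 0.15
```

View pics/scene1.png

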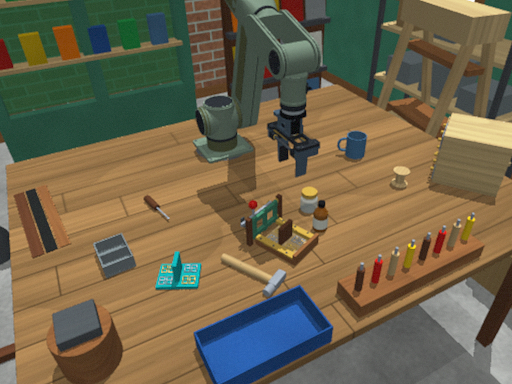

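View pics/side1.png

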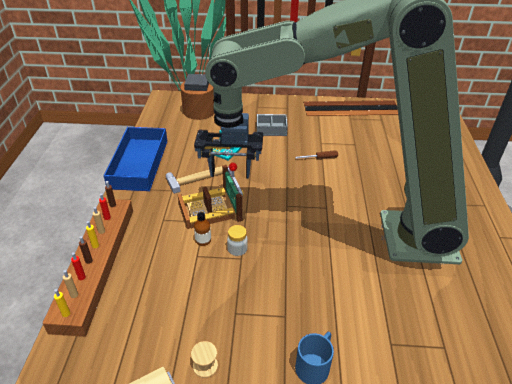

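View pics/wrist1.png

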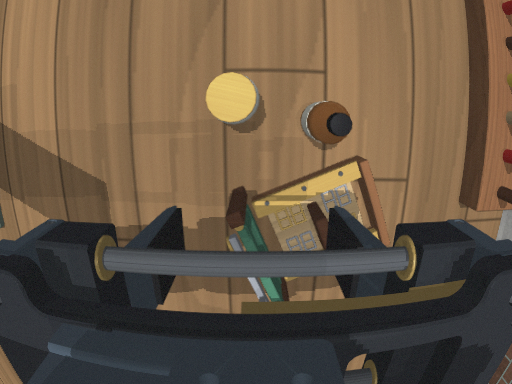

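In the scene view the case is around (285,232): green gate (265,217), red knob (253,204), dark handle (286,232). The turquoise look-alike tray is at (178,273) and stands alone, so it isn't the one meant. Next I'll enlarge the view and measure.

Run:
```python
from h import *
f=load('scene'); c=cv2.cvtColor(f['color'],cv2.COLOR_RGB2BGR)
a=cv2.resize(c[185:270,225:345],None,fx=6,fy=6,interpolation=cv2.INTER_CUBIC); cv2.imwrite('pics/scene1c.png',a)
g=load('side'); c2=cv2.cvtColor(g['color'],cv2.COLOR_RGB2BGR)
a=cv2.resize(c2[155:255,165:265],None,fx=6,fy=6,interpolation=cv2.INTER_CUBIC); cv2.imwrite('pics/side1c.png',a)
for n,h in (('scene',f),('side',g)):
    hsv=cv2.cvtColor(h['color'],cv2.COLOR_RGB2HSV)
    red=cv2.inRange(hsv,(0,180,100),(6,255,255))|cv2.inRange(hsv,(174,180,100),(180,255,255))
    k,l,s,ce=cv2.connectedComponentsWithStats(red)
    for i in range(1,k):
        if s[i,4]>8:
            u,v=ce[i]; print(n,'red',ce[i].round(1),s[i,4],deproj(h,np.array([u]),np.array([v])).round(0),plane(h,np.array([u]),np.array([v]),129.).round(1))
```

```text
scene red [293.7   7.8] 278 [[-778.  831.  321.]] [[-1522.8  1291.    129. ]]
scene red [ 1.  40.9] 12 [[-915. -736.  342.]] [[-1825.2  -801.3   129. ]]
scene red [ 4.2 62.5] 90 [[-898. -757.  246.]] [[-1321.8  -791.5   129. ]]
scene red [266.8  73.1] 45 [[-774.  638.  -40.]] [[-369.6  422.4  129. ]]
scene red [252.5 204.1] 57 [[ 590. -147.  136.]] [[ 581.4 -142.7  129. ]]
scene red [439.3 241.4] 154 [[956. 254.  96.]] [[977.3 220.7 129. ]]
scene red [376.4 271.1] 156 [[958.  26.  99.]] [[978.    3.6 129. ]]
side red [294.  10.] 149 [[  391. -1225.   244.]] [[  381.2 -1551.8   129. ]]
side red [232.6 166.5] 51 [[ 582. -132.  138.]] [[ 583.1 -143.6  129. ]]
side red [104.7 209. ] 140 [[947.  43.  93.]] [[928.6  80.1 129. ]]
side red [ 78.3 268.2] 176 [[944. 274.  99.]] [[928.7 297.5 129. ]]
```

View pics/scene1c.png

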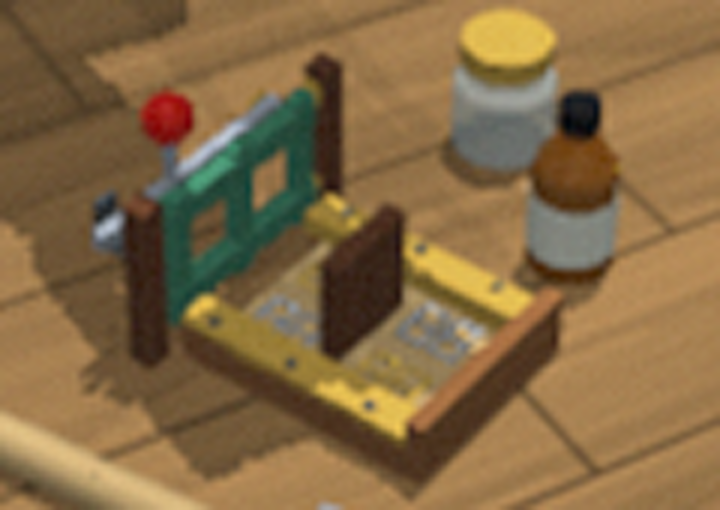

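View pics/side1c.png

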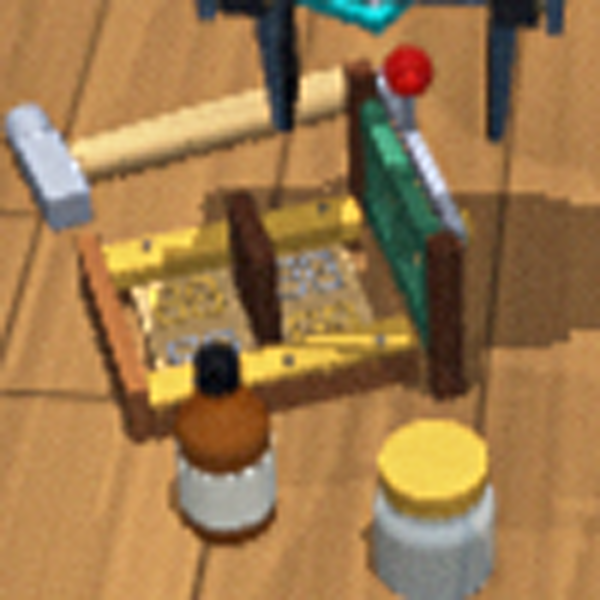

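Run:
```python
from h import *
f=load('scene'); g=load('side')
def P(h,o,pts,z):
    p=np.array(pts,float)/6+np.array(o)
    return plane(h,p[:,0]-.4,p[:,1]-.4,z).round(1)
print('scene posts latch,hinge',P(f,(225,185),[(145,203),(324,67)],106.))
print('side posts',P(g,(165,155),[(358,72),(446,238)],106.))
print('scene back wall top L/R ends',P(f,(225,185),[(420,428),(556,297)],40.))
# yellow lips from depth + colour
for n,h in (('scene',f),('side',g)):
    hsv=cv2.cvtColor(h['color'],cv2.COLOR_RGB2HSV)
    X=cloud(h)
    roi=(X[...,0]>560)&(X[...,0]<800)&(X[...,1]>-230)&(X[...,1]<60)
    y=(cv2.inRange(hsv,(22,150,110),(32,255,255))>0)&roi&(X[...,2]>15)&(X[...,2]<50)
    print(n,'lips',y.sum(),X[y].min(0).round(),X[y].max(0).round(),np.median(X[y][:,2]))
    gr=(cv2.inRange(hsv,(65,100,30),(88,255,255))>0)&roi&(X[...,2]>15)&(X[...,2]<110)
    p=X[gr][:,:2]; m=p.mean(0); w=np.linalg.svd(p-m)[2][0]
    print(n,'gate',gr.sum(),m.round(1),np.degrees(np.arctan2(w[1],w[0])).round(1), ((p-m)@w).min(),((p-m)@w).max())
    hd=roi&(X[...,2]>45)&(X[...,2]<82)&(h['color'].max(-1)<90)&(~gr)
    p=X[hd]; print(n,'dark',len(p))
    np.save('/tmp/d_%s.npy'%n,p)
    lab=cv2.connectedComponentsWithStats(hd.astype(np.uint8))
    for i in range(1,lab[0]):
        if lab[2][i,4]>15: print(lab[3][i].round(1),lab[2][i,4],X[lab[1]==i].mean(0).round(1))
```

```text
scene posts latch,hinge [[ 611.8 -171.7  106. ]
 [ 557.9  -37.4  106. ]]
side posts [[ 613.3 -170.4  106. ]
 [ 553.9  -37.5  106. ]]
scene back wall top L/R ends [[758.5 -98.6  40. ]
 [712.6  11.7  40. ]]
scene lips 218 [ 575. -154.   16.] [745.   6.  31.] 26.61784140625298
scene gate 383 [ 586.6 -105.7] -67.3 -61.375563286175066 61.04181669027002
scene dark 297
[278.8 206.8] 26 [562.6 -39.4  64.5]
[318.9 217.5] 29 [670.4  45.1  62.4]
[284.7 228.4] 150 [664.9 -77.3  65.7]
[248.4 229.7] 74 [ 614.3 -176.3   64.7]
side lips 136 [ 577. -147.   21.] [747.  10.  35.] 29.785436296841795
side gate 229 [ 586.8 -103.1] 111.9 -53.70970056129388 59.81324483620208
side dark 137
[223.9 177.8] 23 [ 615.2 -165.1   62.8]
[206.7 196.8] 102 [658.  -60.6  68.7]
```

The case fit agrees across both views. The yaw is about 22.5°, and the gateway centre is about (584,-104). The knob measures (582.5,-143,129) against (584,-143) predicted from the posts. Next I move above the knob with the jaws across the gate.

servo_tool(
  plan=[
    [[-30,1,0,0,0,-0.09,1],[-65,3,0,0,0,-0.18,1],[-100,5,0,0,0,-0.27,1],[-130,7,0,0,0,-0.36,1],[-143,7.5,0,0,0,-0.393,1],[-143,7.5,0,0,0,-0.393,1],[-143,7.5,0,0,0,-0.393,1]],
  ],
  squeeze=20,
)

```text
time_s: 0.85
ee_pos: [582.3, -142.6, 176.5]
ee_rot: [-180.0, -0.1, 112.4]
force: [0.7, 0.5, 0.3]
gripper_width: 91.2
```

Run:
```python
from h import *
s=state(); print(s['ee_pos'],s['ee_rot'],s['time_s'])
snap('wrist','wrist2.png'); f=snap('side','side2.png'); 
c=cv2.cvtColor(f['color'],cv2.COLOR_RGB2BGR); cv2.imwrite('pics/side2c.png',cv2.resize(c[125:255,165:295],None,fx=4.5,fy=4.5,interpolation=cv2.INTER_CUBIC))
```

```text
[ 582.25194769 -142.58723358  176.52439866] [-1.79984380e+02 -5.87277374e-02  1.12444326e+02] 0.85
```

View pics/wrist2.png

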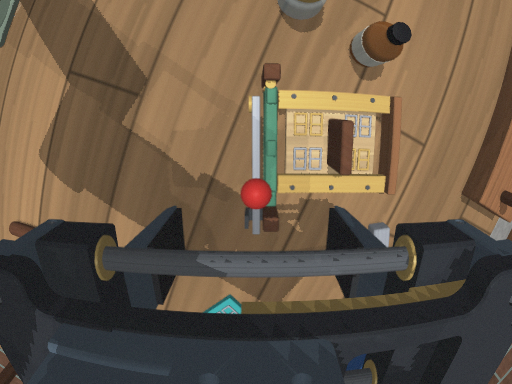

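View pics/side2c.png

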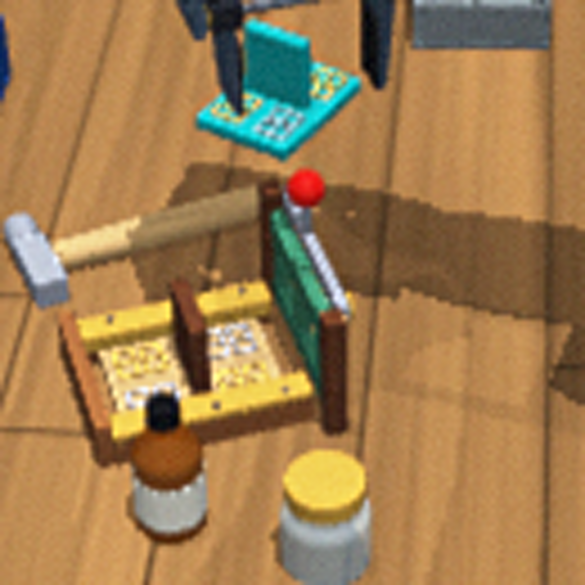

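The wrist picture shows the knob at (256,193), the gate edge-on at column 271, and the case almost square to the tool. The fisheye view gives me a more precise measurement.

```bash
cat >> h.py <<'E'
def wplane(f,pos,rot,u,v,h):
    u=np.asarray(u,float);v=np.asarray(v,float)
    x=(u-f['cx'])/f['fx'];y=(v-f['cy'])/f['fy'];r=np.hypot(x,y)+1e-12
    d=np.stack([np.sin(r)*x/r,np.sin(r)*y/r,np.cos(r)],-1)
    T=np.array(f['tool_from_camera']); Rt=R.from_euler('xyz',rot,degrees=True).as_matrix()
    d=d@T[:3,:3].T@Rt.T; c=Rt@T[:3,3]+pos
    return c+d*((h-c[2])/d[...,2])[...,None]
E
python3 - <<'E'
from h import *
f=load('wrist'); pos=np.array([582.25,-142.59,176.52]); rot=[-179.98,-.06,112.44]
hsv=cv2.cvtColor(f['color'],cv2.COLOR_RGB2HSV)
c=cv2.cvtColor(f['color'],cv2.COLOR_RGB2BGR); cv2.imwrite('pics/wrist2c.png',cv2.resize(c[55:245,230:410],None,fx=3.15,fy=3.15,interpolation=cv2.INTER_CUBIC))
red=(cv2.inRange(hsv,(0,180,60),(6,255,255))|cv2.inRange(hsv,(174,180,60),(180,255,255)))
red[:,:230]=0;red[:,290:]=0;red[:170]=0;red[225:]=0
v,u=np.nonzero(red);print('knob',u.mean(),v.mean(),len(u),wplane(f,pos,rot,u.mean(),v.mean(),129.).round(1))
ye=(cv2.inRange(hsv,(20,130,100),(32,255,255)))
ye[:,:276]=0;ye[:,395:]=0;ye[:85]=0;ye[200:]=0
k,l,s,ce=cv2.connectedComponentsWithStats(ye)
for i in range(1,k):
    if s[i,4]>150:
        print(ce[i],s[i])
        v,u=np.nonzero(l==i)
        for side in('top','bot'):
            pts=[]
            for uu in range(284,380,2):
                vv=v[u==uu]
                if len(vv): pts.append((uu, vv.min()-.5 if side=='top' else vv.max()+.5))
            p=np.array(pts); 
            for z in (28.,14.5):
                W=wplane(f,pos,rot,p[:,0],p[:,1],z)[:,:2]
                a=cv2.fitLine(W.astype(np.float32),cv2.DIST_HUBER,0,.01,.01).ravel(); a[:2]*=np.sign(a[0]);
                n=np.array([-a[1],a[0]]); print(side,z,'ang',np.degrees(np.arctan2(a[1],a[0])).round(2),'mid',W.mean(0).round(1),'offset about C',(a[2:]-[584.2,-104.3])@n)
E
```

```text
knob 255.69452887537994 193.43768996960486 658 [ 582.9 -141.   129. ]
[358.46463415 101.86463415] [316  92  74  21 820]
top 28.0 ang 23.13 mid [649.1  -8. ] offset about C 63.332050310918206
top 14.5 ang 23.12 mid [652.7  -5.5] offset about C 64.26960291818556
bot 28.0 ang 22.09 mid [656.6 -25.2] offset about C 44.75182981453337
bot 14.5 ang 22.09 mid [660.5 -23.4] offset about C 44.962639019987925
[329.42319949 182.89929892] [ 277  174  109   19 1569]
top 28.0 ang 22.24 mid [ 673.1 -108.9] offset about C -37.84613796891525
top 14.5 ang 22.24 mid [ 677.6 -110.2] offset about C -40.76561348116046
bot 28.0 ang 22.37 mid [ 682.6 -128.2] offset about C -59.63131076662501
bot 14.5 ang 22.37 mid [ 687.4 -130.3] offset about C -63.377811656398976
```

View pics/wrist2c.png

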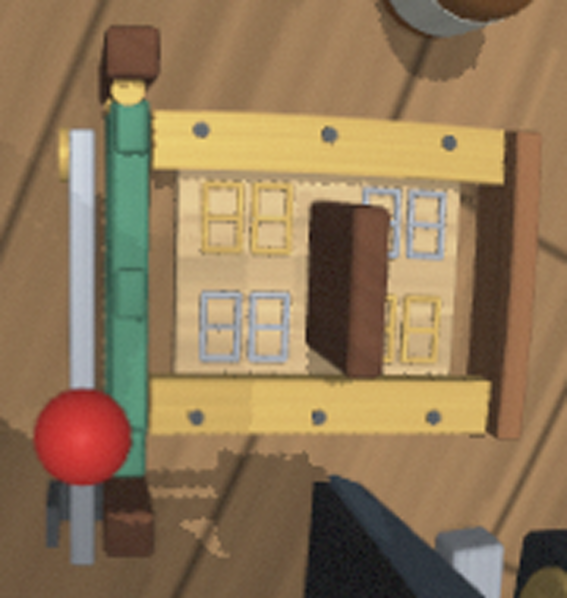

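The knob agrees within 2 mm across all three views (wrist: 582.9,-141), and the yaw is about 22.4°. I'll descend and grip.

servo_tool(
  plan=[
    [[0.5,0,15,0,0,0,1],[0.5,0,30,0,0,0,1],[0.5,0,45,0,0,0,1],[0.5,0,58,0,0,0,1],[0.5,0,65.5,0,0,0,1],[0.5,0,65.5,0,0,0,1],[0.5,0,65.5,0,0,0,0],[0.5,0,65.5,0,0,0,0],[0.5,0,65.5,0,0,0,0],[0.5,0,65.5,0,0,0,0],[0.5,0,65.5,0,0,0,0],[0.5,0,65.5,0,0,0,0],[0.5,0,65.5,0,0,0,0],[0.5,0,65.5,0,0,0,0]],
  ],
  squeeze=20,
)

```text
time_s: 2.35
ee_pos: [582.3, -142.5, 111.4]
ee_rot: [180.0, -0.0, 112.5]
force: [0.7, 1.1, 0.3]
gripper_width: 29.6
```

Run:
```python
from h import *
s=state(); print(s['ee_pos'],s['ee_rot'],s['force'],s['torque'],s['gripper_width'],s['time_s'])
snap('wrist','wrist3.png'); f=snap('side','side3.png'); 
c=cv2.cvtColor(f['color'],cv2.COLOR_RGB2BGR); cv2.imwrite('pics/side3c.png',cv2.resize(c[125:255,165:295],None,fx=4.5,fy=4.5,interpolation=cv2.INTER_CUBIC))
```

```text
[ 582.32680435 -142.54910707  111.35087671] [ 1.79997458e+02 -7.06164009e-04  1.12515529e+02] [0.65406977 1.14507159 0.26618863] [ 0.0064555  -0.03715308 -0.00602599] 29.646762391739486 2.35
```

View pics/side3c.png

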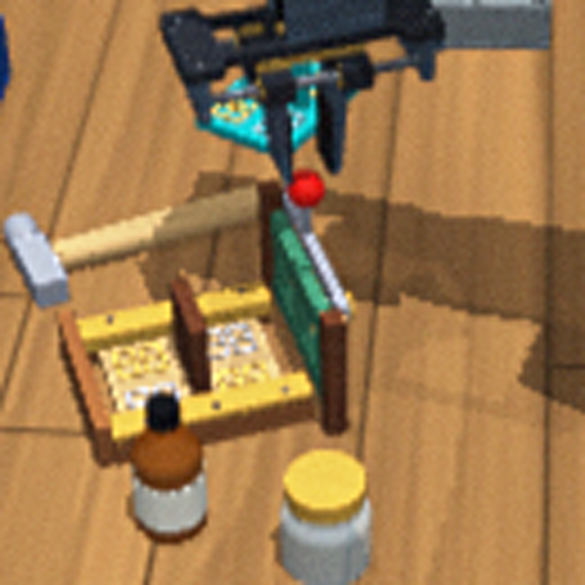

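Run:
```python
from h import *
f=load('side')
for p in ([582.3,-142.5,111.4],[582.5,-142.5,129],[575,0,177]):
    q=cv2.projectPoints(np.array([p],float),f['rvec'],f['tvec'],np.array([[f['fx'],0,f['cx']],[0,f['fy'],f['cy']],[0,0,1.]]),None)[0].ravel(); print(p,q,(q-[165,125])*4.5)
g=snap('scene','scene3.png');s=state(); print(s['time_s'],s['gripper_width'])
c=cv2.cvtColor(g['color'],cv2.COLOR_RGB2BGR); cv2.imwrite('pics/scene3c.png',cv2.resize(c[150:270,205:345],None,fx=5,fy=5,interpolation=cv2.INTER_CUBIC))
```

```text
[582.3, -142.5, 111.4] [232.88376328 171.03409637] [305.47693475 207.15343367]
[582.5, -142.5, 129] [232.71678182 166.69366903] [304.72551818 187.62151063]
[575, 0, 177] [230.28649484 183.9695381 ] [293.7892268  265.36292145]
2.5 18.196493683750905
```

View pics/scene3c.png

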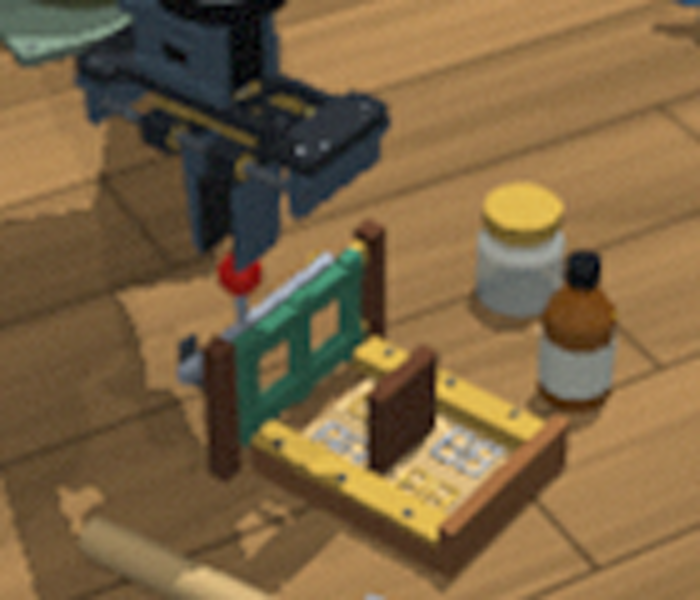

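View pics/wrist3.png

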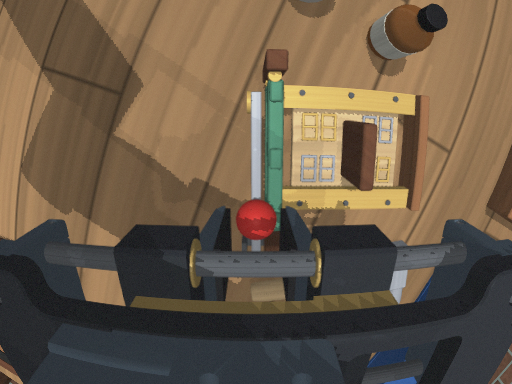

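The fingers have closed to 18 mm, less than the 28 mm ball, so they missed it. In both views the tips look to be above or behind the knob. I'll triangulate the actual tips against the reported TCP.

Run:
```python
from h import *
def tri(f,p,g,q):
    d1,c1=world(f,*p);d2,c2=world(g,*q)
    A=np.stack([d1,-d2],1);t=np.linalg.lstsq(A,c2-c1,rcond=None)[0]
    return ((c1+t[0]*d1+c2+t[1]*d2)/2).round(1), np.linalg.norm(c1+t[0]*d1-c2-t[1]*d2).round(1)
f=load('scene');g=load('side')
print('tips',tri(f,(253,201),g,(234,164.7)))
for n,h in (('scene',f),('side',g)):
    X=cloud(h); m=(abs(X[...,0]-582)<45)&(abs(X[...,1]+142)<60)&(X[...,2]>100)&(X[...,2]<260)
    hsv=cv2.cvtColor(h['color'],cv2.COLOR_RGB2HSV)
    dk=m&(hsv[...,0]>95)&(hsv[...,0]<130)&(h['color'].max(-1)<120)
    p=X[dk]; 
    for z in range(100,200,10):
        q=p[(p[:,2]>=z)&(p[:,2]<z+10)]
        if len(q): print(n,z,len(q),q.mean(0).round(0))
s=state();print(s['ee_pos'],s['gripper_width'],s['qpos'])
```

```text
tips (array([ 578.6, -139.8,  138.6]), np.float64(1.6))
scene 100 2 [ 584. -143.  102.]
scene 110 1 [ 587. -145.  110.]
scene 150 19 [ 590. -148.  156.]
scene 160 33 [ 593. -145.  165.]
scene 170 33 [ 595. -145.  175.]
scene 180 36 [ 593. -149.  184.]
scene 190 35 [ 597. -149.  195.]
side 100 3 [ 583. -139.  105.]
side 110 2 [ 583. -137.  111.]
side 150 8 [ 573. -132.  156.]
side 160 18 [ 580. -130.  165.]
side 170 20 [ 581. -130.  176.]
side 180 20 [ 586. -128.  185.]
side 190 22 [ 583. -129.  196.]
[ 582.3164385  -142.53193122  111.34864114] 18.196493683750905 [-1.48529118e+01  2.31623937e+01  9.20274394e+01  1.01510664e-04
  6.48102555e+01 -3.73722473e+01]
```

```bash
cat >> h.py <<'E'
def wcloud(f,pos,rot):
    v,u=np.mgrid[0:384,0:512]
    x=(u-f['cx'])/f['fx'];y=(v-f['cy'])/f['fy'];r=np.hypot(x,y)+1e-12
    d=np.stack([np.sin(r)*x/r,np.sin(r)*y/r,np.cos(r)],-1); d=d/d[...,2:]*f['range_z'][...,None]
    T=np.array(f['tool_from_camera']); Rt=R.from_euler('xyz',rot,degrees=True).as_matrix()
    return (d@T[:3,:3].T+T[:3,3]), (d@T[:3,:3].T+T[:3,3])@Rt.T+pos
E
python3 - <<'E'
from h import *
f=load('wrist'); s=state()
Xt,X=wcloud(f,s['ee_pos'],s['ee_rot'])
for n,(u,v) in dict(table=(180,60),table2=(330,50),knob=(256,212),lip=(320,97),lip2=(330,198),posttop=(276,56),handletop=(368,150),tray=(330,125),fingerR=(292,220),fingerL=(213,225)).items():
    print(n,X[v,u].round(1),Xt[v,u].round(1),f['range_z'][v,u])
g=load('scene');Y=cloud(g)
print('scene table', Y[170,200],Y[260,340]); g=load('side');Y=cloud(g); print('side table',Y[230,280],Y[260,200])
E
```

```text
table [457.5 -51.1  -0.7] [132.2 -80.3 112. ] 293.26312
table2 [602.9  21.5  -0.8] [143.6  81.8 112.1] 290.46802
knob [ 579.3 -132.1  140.4] [ 10.7   1.2 -29. ] 189.18889
lip [607.7 -35.6  27.7] [89.  64.4 83.7] 277.3491
lip2 [ 661.2 -125.5   26.8] [-14.5  79.4  84.6] 305.47714
posttop [553.  -31.3 105.6] [114.   15.5   5.7] 195.55309
handletop [655.4 -64.9  78.5] [43.8 97.2 32.8] 240.22643
tray [632.  -56.1  13. ] [60.8 79.  98.4] 298.98907
fingerR [ 593.9 -118.1  173.9] [ 18.1  20.  -62.5] 154.9431
fingerL [ 556.4 -134.1  180. ] [ 17.7 -20.7 -68.6] 149.14885
scene table [ 126.01700506 -155.00217711   -1.45641251] [8.06611075e+02 3.27253319e+01 5.94939561e-02]
side table [ 4.23501800e+02 -3.95981458e-01 -1.25878255e+00] [653.89990718 138.64990287  -1.06044153]
```

Run:
```python
from h import *
f=load('scene');g=load('side')
for n,h in (('scene',f),('side',g)):
    X=cloud(h); m=(abs(X[...,0]-582)<60)&(abs(X[...,1]+142)<60)&(X[...,2]>143)&(X[...,2]<200)
    z=X[...,2][m]; print(n,np.sort(z)[:12].round(1))
w=load('wrist'); s=state(); Xt,X=wcloud(w,s['ee_pos'],s['ee_rot'])
m=(abs(Xt[...,0])<25)&(abs(Xt[...,1])<60)&(Xt[...,2]>-120)&(Xt[...,2]<20)&(w['color'].max(-1)<90)
for z in range(-120,20,10):
    q=Xt[m&(Xt[...,2]>=z)&(Xt[...,2]<z+10)]
    if len(q):print(z,len(q),q.min(0).round(0),q.max(0).round(0))
import cv2
for fn,n in (('pics/scene1.png','scene'),):
    pass
a=cv2.imread('pics/scene1.png'); cv2.imwrite('pics/scene1g.png',cv2.resize(a[80:200,230:350],None,fx=5,fy=5,interpolation=cv2.INTER_CUBIC))
K=lambda h:np.array([[h['fx'],0,h['cx']],[0,h['fy'],h['cy']],[0,0,1.]])
for h in(f,g): print(cv2.projectPoints(np.array([[575.,0,177],[575.,0,212],[530,0,177],[620,0,177],[530,0,212],[620,0,212]]),h['rvec'],h['tvec'],K(h),None)[0].round(1).tolist())
```

```text
scene [147.9 148.  148.7 149.6 150.  150.1 150.2 150.6 150.8 151.  151.  151.1]
side [143.1 143.9 143.9 143.9 144.2 144.6 144.7 145.  146.6 148.4 149.4 151.1]
-120 250 [   2.  -18. -120.] [  18.   19. -110.]
-110 199 [  -5.  -18. -110.] [  13.   19. -100.]
-100 770 [ -12.  -23. -100.] [ 19.  24. -90.]
-90 568 [-16. -25. -90.] [ 19.  26. -80.]
-80 496 [-16. -26. -80.] [ 18.  27. -70.]
-70 411 [-16. -25. -70.] [ 18.  26. -60.]
-60 347 [ -4. -25. -60.] [ 18.  25. -50.]
-50 284 [ -9. -24. -50.] [ 18.  25. -40.]
-40 68 [-11. -20. -40.] [ 18.  22. -36.]
-20 2 [ 13.   7. -16.] [ 14.   9. -15.]
10 39 [-21.  11.  13.] [ 2. 22. 20.]
[[[291.7, 176.9]], [[291.9, 167.5]], [[284.4, 170.0]], [[299.4, 184.1]], [[284.5, 160.7]], [[299.7, 174.5]]]
[[[230.3, 184.0]], [[230.0, 174.5]], [[245.9, 184.7]], [[214.8, 183.2]], [[245.9, 175.2]], [[214.2, 173.8]]]
```

View pics/scene1g.png

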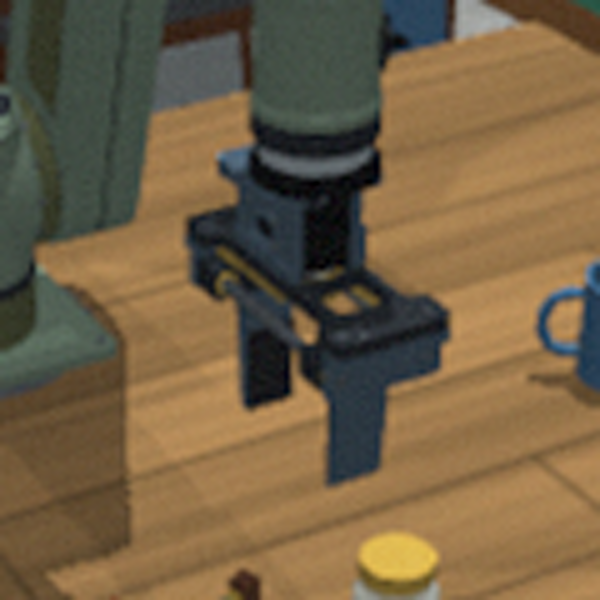

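The fingers really end about 36 mm behind the reported TCP. The wrist cloud stops at tool z = -36, and both outer cameras put the tips at z = 148 when the TCP reads 111. The pose itself is right, since the counter, posts and lips come out at their true heights. So the usable grasp point is at tool z ≈ -55, which means TCP z ≈ 74.5 for the knob. I'll open, descend 36.5 mm more, and grip again.

servo_tool(
  plan=[
    [[0,0,-4,0,0,0,1],[0,0,-4,0,0,0,1],[0,0,-4,0,0,0,1],[0,0,-4,0,0,0,1],[0,0,-4,0,0,0,1],[0,0,-4,0,0,0,1],[0,0,-4,0,0,0,1],[0,0,-4,0,0,0,1],[0,0,8,0,0,0,1],[0,0,16,0,0,0,1],[0,0,24,0,0,0,1],[0,0,32,0,0,0,1],[0,0,36,0,0,0,1],[0,0,36,0,0,0,1]],
  ],
)

```text
time_s: 3.9
ee_pos: [581.8, -142.4, 74.4]
ee_rot: [-179.9, -0.1, 112.5]
force: [0.8, 0.4, -0.1]
gripper_width: 91.2
```

Run:
```python
from h import *
s=state(); print(s['ee_pos'],s['ee_rot'],s['force'],s['torque'],s['gripper_width'],s['time_s'])
snap('wrist','wrist4.png'); f=snap('side','side4.png'); 
c=cv2.cvtColor(f['color'],cv2.COLOR_RGB2BGR); cv2.imwrite('pics/side4c.png',cv2.resize(c[125:255,165:295],None,fx=4.5,fy=4.5,interpolation=cv2.INTER_CUBIC))
```

```text
[ 581.82718977 -142.39161572   74.44471896] [-1.79927639e+02 -5.63532342e-02  1.12517703e+02] [ 0.82850781  0.41799593 -0.08928264] [-0.03361972  0.02540053 -0.1024116 ] 91.21300367442483 3.9
```

View pics/side4c.png

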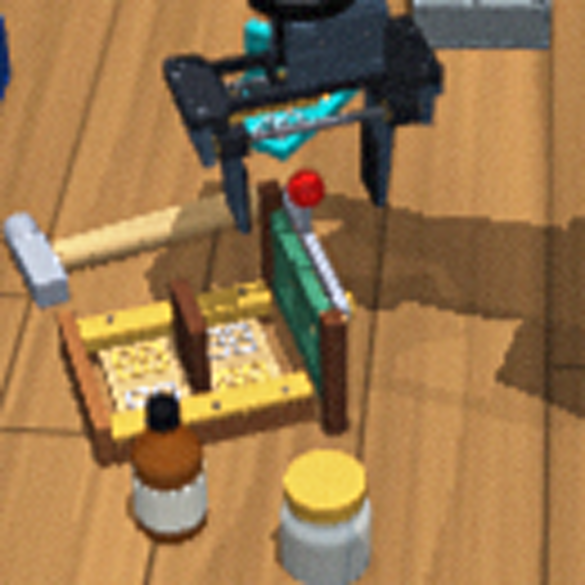

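View pics/wrist4.png

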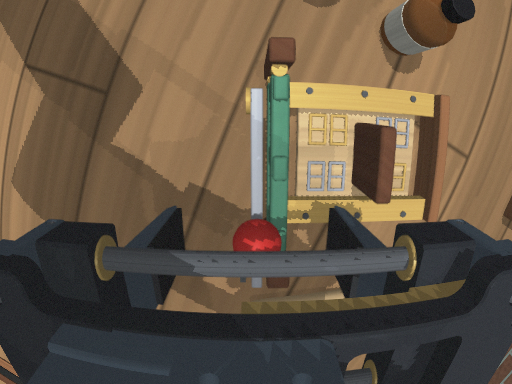

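The tips now straddle the knob: the side crop has them at (243,228) and (380,203), with the ball between. I'll close.

servo_tool(
  plan=[
    [[0,0,0,0,0,0,0.2],[0,0,0,0,0,0,0.2],[0,0,0,0,0,0,0.2],[0,0,0,0,0,0,0.2],[0,0,0,0,0,0,0.2],[0,0,0,0,0,0,0.2],[0,0,0,0,0,0,0.2],[0,0,0,0,0,0,0.2],[0,0,0,0,0,0,0.2],[0,0,0,0,0,0,0.2]],
  ],
  squeeze=20,
)

```text
time_s: 5.0
ee_pos: [582.4, -142.5, 75.4]
ee_rot: [180.0, 0.0, 112.5]
force: [0.9, -0.2, 0.5]
gripper_width: 27.1
```

It holds the ball (27 mm). Now I lift along the arc to about 0.34 rad.

servo_tool(
  plan=[
    [[2.4,0,-4,0,0,0,0],[4.9,0,-7.8,0,0,0,0],[7.7,0,-11.5,0,0,0,0],[10.5,0,-15,0,0,0,0],[13.6,0,-18.4,0,0,0,0],[16.9,0,-21.6,0,0,0,0],[19.6,0,-24.1,0,0,0,0],[19.6,0,-24.1,0,0,0,0],[19.6,0,-24.1,0,0,0,0]],
  ],
  squeeze=20,
)

```text
time_s: 5.9
ee_pos: [574.8, -124.4, 99.5]
ee_rot: [180.0, 0.0, 112.5]
force: [-0.4, -0.9, -1.1]
gripper_width: 26.6
```

Run:
```python
from h import *
s=state(); print(s['ee_pos'],s['ee_rot'],s['force'],s['torque'],s['gripper_width'],s['time_s'])
f=snap('side','side5.png'); 
c=cv2.cvtColor(f['color'],cv2.COLOR_RGB2BGR); cv2.imwrite('pics/side5c.png',cv2.resize(c[125:255,165:295],None,fx=4.5,fy=4.5,interpolation=cv2.INTER_CUBIC))
```

```text
[ 574.83060396 -124.37370824   99.5367095 ] [1.79989275e+02 1.04822464e-02 1.12527753e+02] [-0.35417237 -0.94050952 -1.1342389 ] [-0.10535598 -0.17155557  0.00226898] 26.627076281707655 5.9
```

View pics/side5c.png

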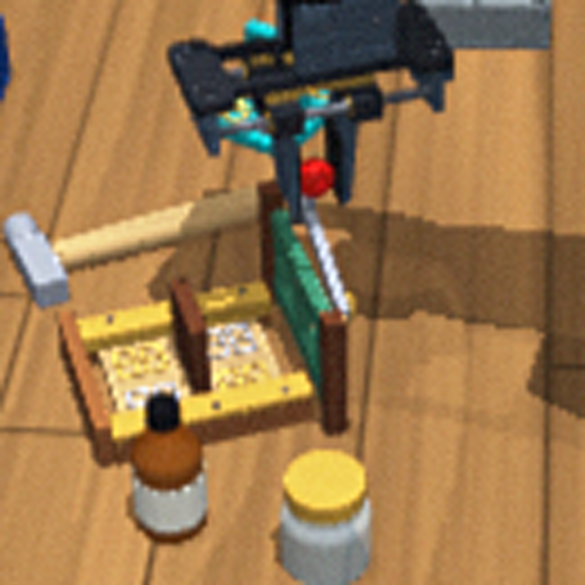

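The bar is up, pivoting about its hinge end, and the gate is still shut. Now I swing the gate about its hinge, turning the tool with it to 1.75 rad.

servo_tool(
  plan=[
    [[1.9,-8,0,0,0,0.1,0],[4.6,-15.7,0,0,0,0.2,0],[8,-23.1,0,0,0,0.3,0],[12.2,-30.1,0,0,0,0.4,0],[17,-36.7,0,0,0,0.5,0],[22.5,-42.8,0,0,0,0.6,0],[28.6,-48.3,0,0,0,0.7,0],[35.1,-53.1,0,0,0,0.8,0],[42.2,-57.3,0,0,0,0.9,0],[49.6,-60.8,0,0,0,1.0,0],[57.3,-63.5,0,0,0,1.1,0],[65.2,-65.4,0,0,0,1.2,0],[73.3,-66.5,0,0,0,1.3,0],[81.5,-66.8,0,0,0,1.4,0],[89.7,-66.3,0,0,0,1.5,0],[97.7,-64.9,0,0,0,1.6,0],[105.6,-62.8,0,0,0,1.7,0],[109.5,-61.4,0,0,0,1.75,0],[109.5,-61.4,0,0,0,1.75,0]],
  ],
  squeeze=20,
)

```text
time_s: 7.85
ee_pos: [474.5, -45.9, 99.3]
ee_rot: [-179.9, 0.2, 12.3]
force: [-3.9, 1.6, 1.6]
gripper_width: 26.7
```

Run:
```python
from h import *
s=state(); print(s['ee_pos'],s['ee_rot'],s['force'],s['torque'],s['gripper_width'],s['time_s'])
f=snap('side','side6.png'); g=snap('scene','scene6.png')
c=cv2.cvtColor(f['color'],cv2.COLOR_RGB2BGR); a=cv2.resize(c[125:255,165:295],None,fx=3,fy=3,interpolation=cv2.INTER_CUBIC)
c=cv2.cvtColor(g['color'],cv2.COLOR_RGB2BGR); b=cv2.resize(c[140:270,205:335],None,fx=3,fy=3,interpolation=cv2.INTER_CUBIC)
cv2.imwrite('pics/both6.png',np.hstack([a,b]))
```

```text
[474.45339794 -45.93154949  99.29067693] [-1.79895182e+02  1.76390129e-01  1.22924116e+01] [-3.85757716  1.55372696  1.59074103] [0.31501168 0.84739883 0.10741435] 26.740559536521715 7.85
```

View pics/both6.png

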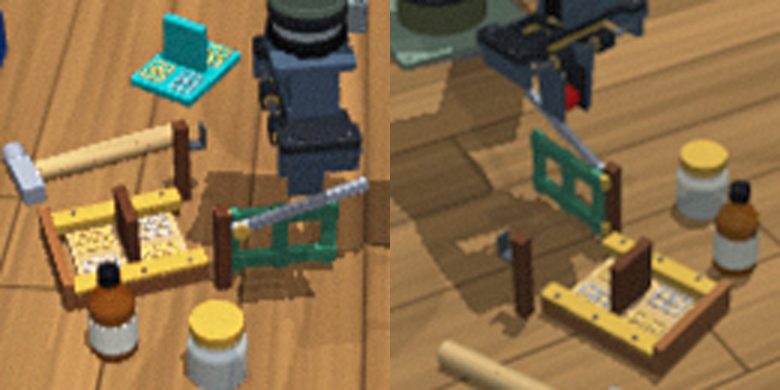

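The gate is wide open, with the bar still held up. I'll lower it along the arc and release.

servo_tool(
  plan=[
    [[-3,0,2.6,0,0,0,0],[-6.2,0,6,0,0,0,0],[-9.2,0,9.2,0,0,0,0],[-12,0,12.8,0,0,0,0],[-14.7,0,16.4,0,0,0,0],[-17,0,19.8,0,0,0,0],[-18.2,0,21.7,0,0,0,0],[-18.2,0,21.7,0,0,0,0],[-18.2,0,21.7,0,0,0,0.5],[-18.2,0,21.7,0,0,0,0.5],[-18.2,0,21.7,0,0,0,0.5],[-18.2,0,21.7,0,0,0,0.7],[-18.2,0,21.7,0,0,0,0.7],[-18.2,0,21.7,0,0,0,0.7]],
  ],
)

```text
time_s: 9.35
ee_pos: [458.6, -50.6, 77.8]
ee_rot: [180.0, -0.0, 12.2]
force: [-0.6, 0.4, -0.1]
gripper_width: 63.3
```

Run:
```python
from h import *
s=state(); print(s['ee_pos'],s['ee_rot'],s['force'],s['torque'],s['gripper_width'],s['time_s'])
f=snap('side','side7.png'); g=snap('scene','scene7.png')
c=cv2.cvtColor(f['color'],cv2.COLOR_RGB2BGR); a=cv2.resize(c[125:255,165:295],None,fx=3,fy=3,interpolation=cv2.INTER_CUBIC)
c=cv2.cvtColor(g['color'],cv2.COLOR_RGB2BGR); b=cv2.resize(c[140:270,205:335],None,fx=3,fy=3,interpolation=cv2.INTER_CUBIC)
cv2.imwrite('pics/both7.png',np.hstack([a,b]))
```

```text
[458.6345309  -50.62766791  77.80024718] [ 1.79993373e+02 -3.02616824e-02  1.22488428e+01] [-0.62070789  0.39237063 -0.09848945] [ 0.04282609  0.05333643 -0.0314161 ] 63.33274164832661 9.35
```

View pics/both7.png

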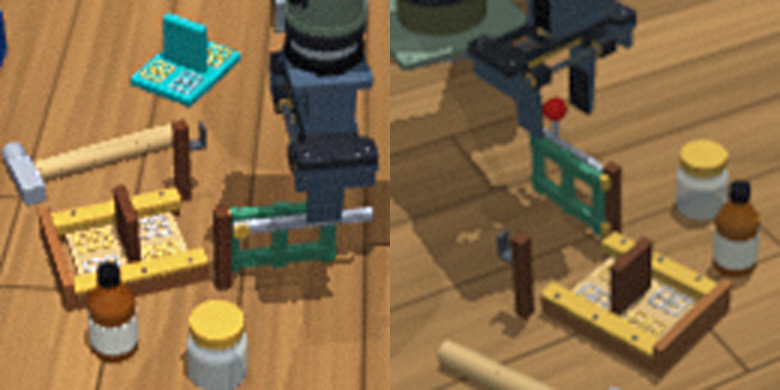

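The bar is down and the gate is open. I'll retreat straight up, then go over the tray handle. First I need the handle position from the earlier wrist view.

servo_tool(
  plan=[
    [[0,0,-15,0,0,0,0.7],[0,0,-40,0,0,0,0.7],[0,0,-75,0,0,0,0.7],[0,0,-100,0,0,0,0.7],[0,0,-100,0,0,0,0.7]],
  ],
)

```text
time_s: 9.95
ee_pos: [461.0, -51.0, 181.3]
ee_rot: [179.8, -0.4, 12.2]
force: [-0.3, -0.1, -0.1]
gripper_width: 63.7
```

Run:
```python
from h import *
import json
# wrist2 frame no longer stored: geometry consts only from grab
f=snap('wrist','wrist8.png'); s=state(); print(s['ee_pos'],s['ee_rot'],s['time_s'])
pos=np.array([582.25,-142.59,176.52]); rot=[-179.98,-.06,112.44]
u=np.array([366,347,388,382,346])/3.15+230-.3; v=np.array([291,205,208,378,375])/3.15+55-.3
print(wplane(f,pos,rot,u,v,78.).round(1))
```

```text
[459.48120909 -50.77456915 179.20395542] [179.92411612  -0.22000928  12.24984957] 10.0
[[656.9 -69.9  78. ]
 [638.6 -46.3  78. ]
 [652.2 -41.   78. ]
 [675.6 -94.8  78. ]
 [663.  -99.   78. ]]
```

View pics/wrist8.png

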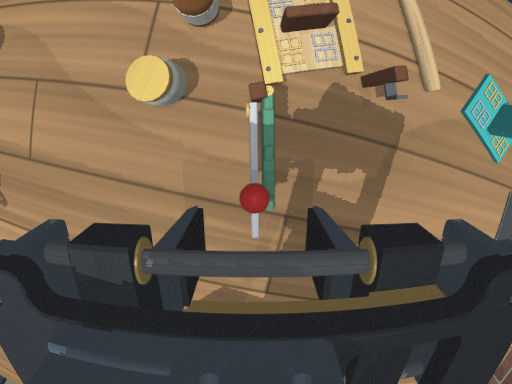

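The handle top measures (657,-70), i.e. case x≈80, y≈2, which is plausible. In the wrist picture the gate is open at column 268 with the bar level. I'll move over the handle and turn back square.

servo_tool(
  plan=[
    [[14,4.5,0,0,0,-0.13,0.7],[29,9.3,0,0,0,-0.27,0.7],[44,14,0,0,0,-0.41,0.7],[58,18.6,0,0,0,-0.55,0.7],[73,23.4,0,0,0,-0.69,0.7],[88,28,0,0,0,-0.83,0.7],[103,33,0,0,0,-0.97,0.7],[118,38,0,0,0,-1.11,0.7],[133,42.5,0,0,0,-1.25,0.7],[148,47,0,0,0,-1.39,0.7],[163,52,0,0,0,-1.53,0.7],[178,57,0,0,0,-1.66,0.7],[188.9,60.5,0,0,0,-1.748,0.7],[188.9,60.5,0,0,0,-1.748,0.7],[188.9,60.5,0,0,0,-1.748,0.7]],
  ],
)

```text
time_s: 11.5
ee_pos: [654.8, -69.6, 176.1]
ee_rot: [-179.8, -0.1, 112.3]
force: [-0.8, -0.1, -0.4]
gripper_width: 63.7
```

Run:
```python
from h import *
s=state(); print(s['ee_pos'],s['ee_rot'],s['time_s'])
f=snap('wrist','wrist9.png'); np.savez('/tmp/w9.npz',pos=s['ee_pos'],rot=s['ee_rot'],**f)
g=snap('side','side9.png')
c=cv2.cvtColor(g['color'],cv2.COLOR_RGB2BGR); cv2.imwrite('pics/side9c.png',cv2.resize(c[125:255,165:295],None,fx=4,fy=4,interpolation=cv2.INTER_CUBIC))
```

```text
[654.76000246 -69.59207821 176.06985949] [-1.79836319e+02 -9.22584310e-02  1.12292093e+02] 11.5
```

View pics/wrist9.png

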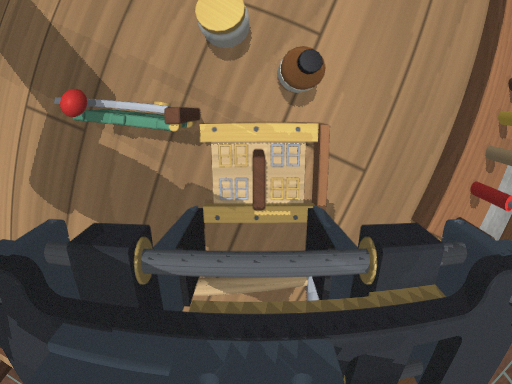

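View pics/side9c.png

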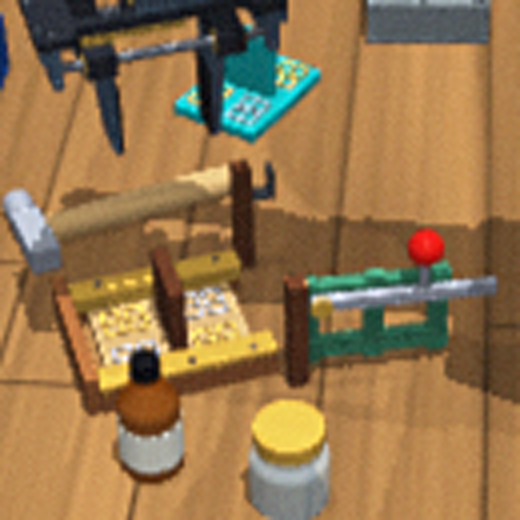

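The handle is at wrist (259,180), between the fingers. The gate stands open with the bar level. Now a precise yaw and handle measurement.

Run:
```python
from h import *
f=dict(np.load('/tmp/w9.npz')); pos,rot=f['pos'],f['rot']
Xt,X=wcloud(f,pos,rot)
hsv=cv2.cvtColor(f['color'],cv2.COLOR_RGB2HSV)
ye=(cv2.inRange(hsv,(20,120,80),(32,255,255))>0)&(X[...,2]>20)&(X[...,2]<36)
v0,u0=np.nonzero(ye); print(ye.sum())
lines=[]
for lo,hi,nm in ((115,150,'L'),(198,230,'R')):
  for side in('top','bot'):
    pts=[]
    for uu in range(212,308,2):
        vv=v0[(u0==uu)&(v0>lo)&(v0<hi)]
        if len(vv)>5: pts.append((uu, vv.min()-.5 if side=='top' else vv.max()+.5))
    p=np.array(pts)
    W=wplane(f,pos,rot,p[:,0],p[:,1],28.)[:,:2]
    a=cv2.fitLine(W.astype(np.float32),cv2.DIST_HUBER,0,.01,.01).ravel(); a[:2]*=np.sign(a[0]); n=np.array([-a[1],a[0]])
    print(nm,side,len(p),np.degrees(np.arctan2(a[1],a[0])).round(2),((a[2:]-[583.5,-102.8])@[-np.sin(.391),np.cos(.391)]).round(1))
hm=(X[...,2]>73)&(X[...,2]<84)&(abs(X[...,0]-657)<60)&(abs(X[...,1]+70)<60)
q=X[hm]; m=q[:,:2].mean(0); e=np.array([np.cos(.391),np.sin(.391)]); n=np.array([-e[1],e[0]])
a=(q[:,:2]-[583.5,-102.8]); r=cv2.minAreaRect(q[:,:2].astype(np.float32)); print('handle',len(q),r,'case x',(a@e).min(),(a@e).max(),'y',(a@n).min(),(a@n).max(),np.median(q[:,2]))
gr=(cv2.inRange(hsv,(65,80,20),(90,255,255))>0)&(X[...,2]>90)&(X[...,2]<104); q=X[gr][:,:2].astype(np.float32)
l=cv2.fitLine(q,cv2.DIST_HUBER,0,.01,.01).ravel(); print('gate top dir',len(q),np.degrees(np.arctan2(l[1],l[0])),q.min(0),q.max(0))
b=(X[...,2]>70)&(X[...,2]<115)&(hsv[...,1]<60)&(f['color'].min(-1)>110)&(X[...,0]<560); q=X[b]; 
print('bar z',len(q)); 
if len(q)>20:
    d=np.linalg.norm(q[:,:2]-q[:,:2].max(0),axis=1); print(np.polyfit(d,q[:,2],1), d.min(),d.max())
```

```text
3781
L top 48 22.85 63.8
L bot 48 23.05 41.8
R top 48 22.63 -38.1
R bot 48 23.02 -62.2
handle 691 ((659.5950927734375, -69.4578857421875), (13.126952171325684, 59.00688552856445), 22.783161163330078) case x 76.67498463691646 89.8141608244284 y -27.707151584429496 31.3088404593321 77.6047057480207
gate top dir 948 13.545398 [440.1613  -75.32757] [553.6562   -40.244774]
bar z 509
[-3.67971256e-03  8.99848570e+01] 3.1730835018184718 144.13613330037674
```

The yaw is 22.6–22.8° and the handle is at (658,-70). The gate is at about 1.73 rad and the bar is level. I'll descend to the handle; the true grasp height of 62 mm means TCP z ≈ 7.5.

servo_tool(
  plan=[
    [[0,3,25,0,0,-0.004,0.7],[0,3,55,0,0,-0.004,0.7],[0,3,85,0,0,-0.004,0.7],[0,3,115,0,0,-0.004,0.7],[0,3,140,0,0,-0.004,0.7],[0,3,158,0,0,-0.004,0.7],[0,3,170,0,0,-0.004,0.7],[0,3,170,0,0,-0.004,0.7],[0,3,170,0,0,-0.004,0.7]],
  ],
)

```text
time_s: 12.5
ee_pos: [659.0, -68.6, 8.5]
ee_rot: [179.9, 0.0, 112.6]
force: [-0.2, -0.7, 1.4]
gripper_width: 63.9
```

Run:
```python
from h import *
s=state(); print(s['ee_pos'],s['ee_rot'],s['force'],s['gripper_width'],s['time_s'])
g=snap('side','side10.png'); f=snap('scene','scene10.png')
c=cv2.cvtColor(g['color'],cv2.COLOR_RGB2BGR); a=cv2.resize(c[125:255,165:295],None,fx=3,fy=3,interpolation=cv2.INTER_CUBIC)
c=cv2.cvtColor(f['color'],cv2.COLOR_RGB2BGR); b=cv2.resize(c[140:270,225:355],None,fx=3,fy=3,interpolation=cv2.INTER_CUBIC)
cv2.imwrite('pics/both10.png',np.hstack([a,b]))
```

```text
[658.97627919 -68.63550619   8.52908964] [1.79940779e+02 3.24277724e-02 1.12612908e+02] [-0.19781919 -0.72773306  1.36288314] 63.88643087673117 12.5
```

View pics/both10.png

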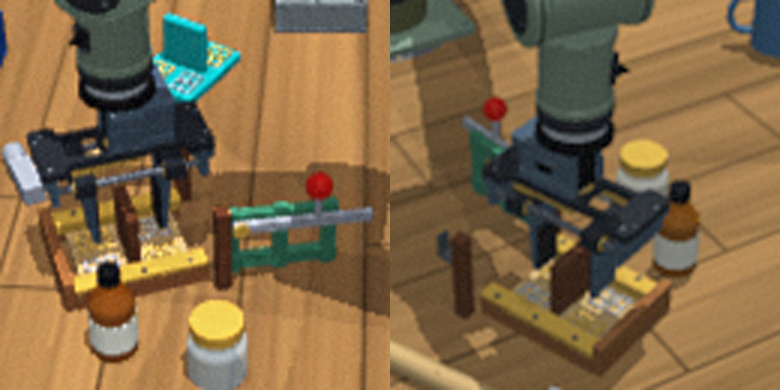

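The fingers straddle the handle, with the board at (127,225) in the left half. I'll close and check the hold.

servo_tool(
  plan=[
    [[0,0,0,0,0,0,0],[0,0,0,0,0,0,0],[0,0,0,0,0,0,0],[0,0,0,0,0,0,0],[0,0,0,0,0,0,0],[0,0,0,0,0,0,0],[0,0,0,0,0,0,0],[0,0,0,0,0,0,0],[0,0,0,0,0,0,0],[0,0,0,0,0,0,0]],
  ],
  squeeze=25,
)

```text
time_s: 13.6
ee_pos: [658.5, -68.6, 7.7]
ee_rot: [-180.0, -0.0, 112.6]
force: [-0.9, -0.3, -0.5]
gripper_width: 13.7
```

The handle is held (13.7 mm, the board is 14 mm). I'll draw straight along tool -y (case -x), checking the force after the first 60 mm.

servo_tool(
  plan=[
    [[0,-3,0,0,0,0,0],[0,-8,0,0,0,0,0],[0,-15,0,0,0,0,0],[0,-23,0,0,0,0,0],[0,-31,0,0,0,0,0],[0,-39,0,0,0,0,0],[0,-47,0,0,0,0,0],[0,-54,0,0,0,0,0],[0,-60,0,0,0,0,0],[0,-60,0,0,0,0,0]],
  ],
  squeeze=25,
)

```text
time_s: 14.6
ee_pos: [601.8, -92.1, 7.8]
ee_rot: [-179.9, -0.0, 112.6]
force: [-1.7, -0.6, -0.2]
gripper_width: 13.6
```

Run:
```python
from h import *
s=state(); print(s['ee_pos'],s['ee_rot'],s['force'],s['torque'],s['gripper_width'],s['time_s'])
s2=snap('wrist','wrist11.png')
```

```text
[601.75585974 -92.13417919   7.7871099 ] [-1.79900212e+02 -2.72891971e-02  1.12612457e+02] [-1.73587428 -0.59969904 -0.17019682] [-0.12087614  0.09032899 -0.03029309] 13.587110709687725 14.6
```

View pics/wrist11.png

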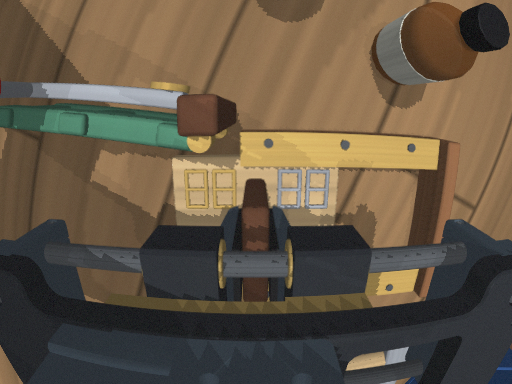

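The forces are under 2 N and the tray is following: its rear edge is at (337,185), parallel to the lips. I'll draw the remaining 125 mm.

servo_tool(
  plan=[
    [[0,-6,0,0,0,0,0],[0,-14,0,0,0,0,0],[0,-23,0,0,0,0,0],[0,-32,0,0,0,0,0],[0,-41,0,0,0,0,0],[0,-50,0,0,0,0,0],[0,-59,0,0,0,0,0],[0,-68,0,0,0,0,0],[0,-77,0,0,0,0,0],[0,-86,0,0,0,0,0],[0,-95,0,0,0,0,0],[0,-104,0,0,0,0,0],[0,-112,0,0,0,0,0],[0,-119,0,0,0,0,0],[0,-124,0,0,0,0,0],[0,-125,0,0,0,0,0],[0,-125,0,0,0,0,0],[0,-125,0,0,0,0,0]],
  ],
  squeeze=25,
)

```text
time_s: 16.45
ee_pos: [488.0, -139.7, 7.7]
ee_rot: [180.0, -0.0, 112.6]
force: [-0.5, 0.4, -2.7]
gripper_width: 14.1
```

Run:
```python
from h import *
s=state(); print(s['ee_pos'],s['ee_rot'],s['force'],s['torque'],s['gripper_width'],s['time_s'])
g=snap('side','side12.png'); f=snap('scene','scene12.png')
c=cv2.cvtColor(g['color'],cv2.COLOR_RGB2BGR); a=cv2.resize(c[125:255,165:295],None,fx=3,fy=3,interpolation=cv2.INTER_CUBIC)
c=cv2.cvtColor(f['color'],cv2.COLOR_RGB2BGR); b=cv2.resize(c[140:270,205:335],None,fx=3,fy=3,interpolation=cv2.INTER_CUBIC)
cv2.imwrite('pics/both12.png',np.hstack([a,b]))
```

```text
[ 488.00092032 -139.68550018    7.71398114] [ 1.79996668e+02 -5.18280133e-04  1.12641201e+02] [-0.46145892  0.42540548 -2.72948493] [-0.00894221  0.02126687 -0.00783808] 14.144784781590879 16.45
```

View pics/both12.png

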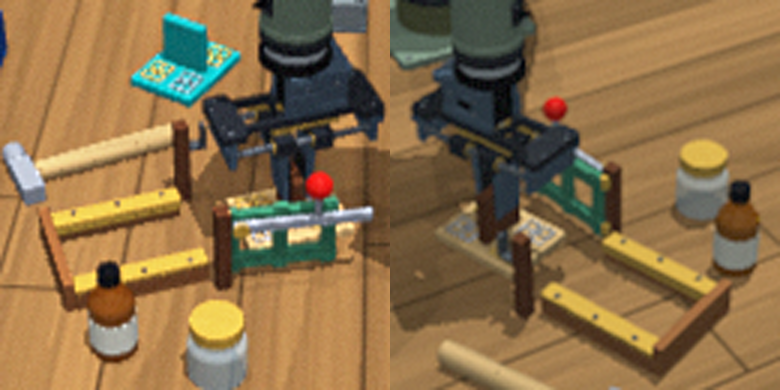

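The tray is out and the wrist is carrying about 2.7 N of it, so it may be a hair off the counter. I'll lower it 1 mm, release, and rise.

servo_tool(
  plan=[
    [[0,0,0.6,0,0,0,0],[0,0,1,0,0,0,0],[0,0,1,0,0,0,0.6],[0,0,1,0,0,0,0.6],[0,0,1,0,0,0,0.6],[0,0,1,0,0,0,0.6],[0,0,1,0,0,0,0.6],[0,0,-10,0,0,0,0.6],[0,0,-35,0,0,0,0.6],[0,0,-70,0,0,0,0.6],[0,0,-105,0,0,0,0.6],[0,0,-140,0,0,0,0.6],[0,0,-170,0,0,0,0.6],[0,0,-190,0,0,0,0.6],[0,0,-190,0,0,0,0.6],[0,0,-190,0,0,0,0.6],[0,0,-190,0,0,0,0.6]],
  ],
)

```text
time_s: 18.25
ee_pos: [486.9, -139.4, 196.5]
ee_rot: [-179.9, -0.1, 112.6]
force: [0.2, 0.5, -0.5]
gripper_width: 54.8
```

Run:
```python
from h import *
s=state(); print(s['ee_pos'],s['ee_rot'],s['force'],s['gripper_width'],s['time_s'],abs(s['qvel']).max())
w=snap('wrist','wrist13.png'); g=snap('side','side13.png'); f=snap('scene','scene13.png')
c=cv2.cvtColor(g['color'],cv2.COLOR_RGB2BGR); a=cv2.resize(c[125:255,165:295],None,fx=3,fy=3,interpolation=cv2.INTER_CUBIC)
c=cv2.cvtColor(f['color'],cv2.COLOR_RGB2BGR); b=cv2.resize(c[140:270,205:335],None,fx=3,fy=3,interpolation=cv2.INTER_CUBIC)
cv2.imwrite('pics/both13.png',np.hstack([a,b]))
Xt,X=wcloud(w,s['ee_pos'],s['ee_rot']); C=np.array([583.5,-102.8]); y=np.radians(22.6); e=np.array([np.cos(y),np.sin(y)]); n=np.array([-e[1],e[0]])
x=(X[...,:2]-C)@e; yy=(X[...,:2]-C)@n; z=X[...,2]
hsv=cv2.cvtColor(w['color'],cv2.COLOR_RGB2HSV)
m=(z>8)&(z<17)&(x<10)&(x>-200)&(abs(yy)<55)
print('tray top case x',np.percentile(x[m],[.5,99.5]).round(1),'y',np.percentile(yy[m],[.5,99.5]).round(1),'n',m.sum())
A=np.c_[x[m],yy[m],np.ones(m.sum())]; co=np.linalg.lstsq(A,z[m],rcond=None)[0]; print('tilt',co[:2], 'z mean',z[m].mean())
hm=(z>73)&(z<84)&(x<-40)&(x>-180)&(abs(yy)<45); print('handle',x[hm].mean(),yy[hm].mean(),cv2.minAreaRect(X[hm][:,:2].astype(np.float32)))
gr=(cv2.inRange(hsv,(65,80,20),(90,255,255))>0)&(z>90)&(z<104); q=X[gr][:,:2].astype(np.float32)
if len(q)>50:
    l=cv2.fitLine(q,cv2.DIST_HUBER,0,.01,.01).ravel(); print('gate top dir',len(q),np.degrees(np.arctan2(l[1],l[0])))
```

```text
[ 486.86211297 -139.43463301  196.54204063] [-1.79890189e+02 -9.42703712e-02  1.12632035e+02] [ 0.15372191  0.52769622 -0.4851495 ] 54.849195119705804 18.25 0.5041074370852316
tray top case x [-160.8  -42.4] y [-44.   44.5] n 5080
tilt [0.00156528 0.00102916] z mean 12.600394880253683
handle -101.17619566627116 1.5483815072033908 ((489.8492431640625, -140.86607360839844), (12.714856147766113, 59.77187728881836), 22.53837776184082)
gate top dir 1080 13.531746
```

View pics/both13.png

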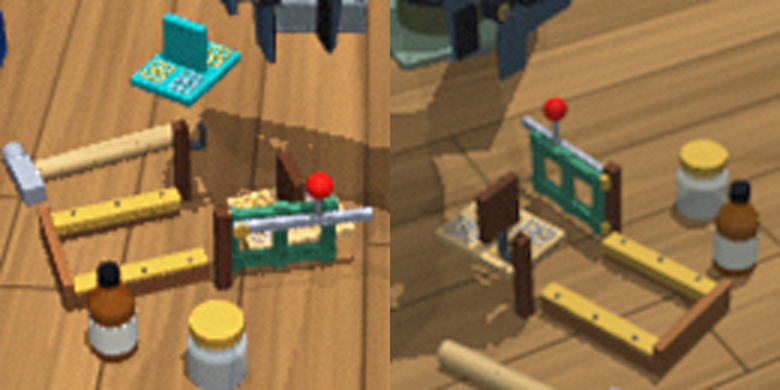

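View pics/wrist13.png

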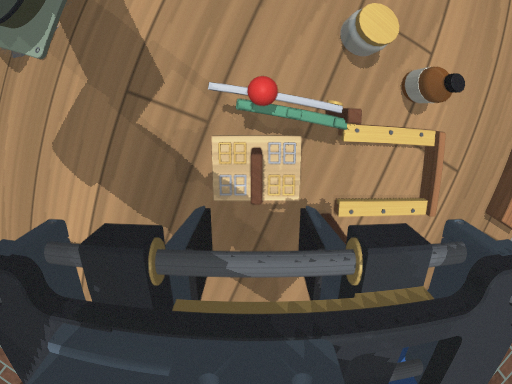

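The tray lies flat. Its rear edge is at case x ≈ -42 mm, with y about 0–2 mm. The gate is still at about 1.73 rad, the bar is level, and the robot is clear of everything. Handing in.

Run:
```python
from h import *
print(job_done()); print(state()['time_s'])
```

```text
the job is handed in; nothing more can be done
None
the job is handed in; nothing more can be done
```

The job is handed in, about 18.5 s into the 59 s allowed. The buckle tray is flat on the counter in front of the case, the gate is wide open and the bar is down. No verdict was reported.

**What I did**
1. Gripped the red knob and lifted the bar about 0.34 rad with the gate shut.
2. Swung the gate open, lowered the bar and let go.
3. Drew the tray straight out about 185 mm by its handle, set it down and backed off upward.

**Last checks, from the wrist camera cloud**

| Item | Measured | Required |
|---|---|---|
| Tray rear edge | about 42 mm in front of the gateway | 8–120 mm |
| Tray offset from middle line | about 0–2 mm | within 50 mm |
| Tray tilt | under 0.002 rad | under 0.05 rad |
| Gate angle | about 1.73 rad | at least 1.4 rad |
| Bar | level to the eye in the last pictures (no slope when measured before the draw) | below 0.06 rad |
| Force on the tool | about 0.7 N, same as with nothing touched | robot touching nothing |

The mallet, bottle and jar look unmoved in the last close views. I did not measure any of the bystanders, and the final crops do not show the mug, awl, bin or spool.

**What failed or disagreed**
- **First grip missed:** the fingers closed above the knob without touching it. The fingertips really end about 36 mm short of the reported tool point, although the text says it is at their very end. I measured the offset with all three cameras and corrected for it, and both later grips held.
- **Small camera differences:** the views differed by 2–3 mm in position and about 0.7° in the case's direction. The draw still went smoothly, with forces under 3 N at the points I checked.

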